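# Index the fossil turntable to its next working side

## Robot

A 6-joint arm with a two-finger parallel gripper is mounted at the origin on the work surface. World frame = base frame: x ahead of the robot, y to its left, z up, the work surface at z = 0. Lengths are in mm, angles in degrees, forces in N, time in s.
With the tool pointing down it reaches from about 275 to 825 mm from the base axis. Payload 5.2 kg.
Tool frame: the origin (TCP) lies at the very end of the fingers, on their centre line; the grasp point (between the pads) lies 19 mm behind it (robot.hold_point_z is the z of the grasp point in the tool frame, in mm); z points along the fingers, y is the line along which they close (so a half turn about z gives the same grasp; the last joint's range is limited). The gripper opens to 93 mm and grips with 3 to 60 N. Pads are 15 mm wide; open, the fingers measure 128 mm over their backs; the gripper's body (75 mm by 188 mm) begins 65 mm behind the grasp point.
Start: joints at [-83.01, 14.817, 87.949, -0, 77.235, -11.62], TCP at [175.536, -521.241, 218.653] pointing down, gripper open.
Joint ranges: [-179.93, 179.93], [-52.35, 119.4], [10.71, 147.94], [-69.91, 249.91], [12.55, 155.21], [-178.61, 178.61]. Speed limits (degrees/s): [147.25, 147.25, 180, 180, 180, 180].

## Interface

Orientations are given as a 3x3 rotation matrix whose columns are the frame's x, y, z axes.
In Python, from cell import robot gives the robot as it stands. The module is installed in compiled form; this text tells all that it offers.
- The arm moves only by the shell command python3 -m crank 'ROWS' [FORCE]. ROWS is JSON, a list that holds one entry, the list of rows, each a list of 7 numbers: the shift along the tool's x, y, z in cm, then the turn, a rotation vector about the tool's x, y, z in degrees, then the closure, from -1 (fully open) to 1 (shut). In form: [[[x, y, z, wx, wy, wz, gripper], ...]]. A call has 1 to 10 rows; each row is the pose to reach, as a shift and turn from the pose commanded when the call began, along the tool's axes at that moment; what a row does not reach only later rows make up. A row lasts 1/8 s, in which the tool goes at most 62.5 mm and 10.7 degrees, less where a joint would pass 70% of its speed; a pose out of reach is approached as far as the arm can. A call with a gripper value outside its range is refused whole. The fingers move at their own pace and stop on an object; FORCE is the grip in N (left out, the last holds). Time passes only in rows, so rows that repeat a pose let the fingers close. It gives the time, the measured TCP pose, the force, the opening and the grip force at its end, in the units of the state.
- robot.get_obs(): the state, without advancing time (a new reading comes with each control period).
- robot.camera(name): name is "scene" or "top"; returns a dict with "pixels" (384x512x3 uint8, red, green, blue), "fov_y" (degrees; the focal length in pixels is half the picture's height over the tangent of half this angle, whatever the lens; pixels are square), "cx", "cy" (the principal point, pixels), "R" (3x3) and "t" (3): a world point X has camera coordinates R X + t. Camera axes: x right, y down, z forward; pixel columns grow to the right and rows downward; lengths in mm; the calibration is good to about 2 mm. A picture is of the moment at which its call begins. There is no depth.
- robot.finish_job(): hands the job in; it is judged then, once.
The state is a dict: "time_s": time; "qpos": joint angles; "qd": joint speeds; "joint_torque": joint torques, N m; "tcp_pos": TCP position; "ee_rot": TCP orientation; "force": force on the tool from outside, world axes, zero at the start; "moment": the same for the moment, N m; "grip_width": finger opening in mm; "gripper_force": force on a finger pad.
Only numpy, scipy, OpenCV 4.12 (cv2) and the standard library are available. Lean on these libraries where they do the work, as an engineer would, in place of code of your own. Each camera call takes 0.05 s, during which the arm holds its last target. There are 200 camera calls.

## Task

Lay the fossil chip that lies on the turntable gently in the empty half of the white tray. Then swing the red latch out, turn the turntable a quarter turn clockwise (seen from above, that is to the second notch on), swing the latch fully home into that notch, and last draw the magnifier lamp over so that its lens is centred above the fossil. Do not touch the fossil, and leave the other things where they are.

Things in the scene. Friction and masses are not known exactly. Their poses are not given: they have to be found in the camera images.
- turntable: Indexing turntable, fixed to the bench. Origin on its rotation axis at bench level; x, y are axes of the base and do not turn with the platter. Green base plate 300 x 330 x 10 mm (local y -187..143). Above it a steel index plate, radius 150 mm, z 34 to 46 mm, 8 tapered notches in its rim, 45 degrees apart; on that a plywood platter, radius 122 mm, top at z = 57 mm.
- platter (a joint): Angle of the turntable, rad: 0 at the start, growing clockwise seen from above; a quarter turn clockwise is +1.571. It turns only while the latch is out (tooth clear of the rim beyond 0.25 rad of latch), against about 0.35 N m of friction, and stays where it is left. The latch's wedge tooth pulls it true when it is within about 0.05 rad of a notch.
- handle_grip (a point): Middle of the platter's upright black turning handle: 24 mm in diameter, 48 mm tall (21 mm of it above this point; the platter 32 mm below it), 106 mm from the rotation axis. It spins freely on its own pin and travels round the axis with the platter, clockwise. Point at z = 89 mm.
- fossil: Fossil: ammonite, a dark brown coil in a slab of ochre rock, in a low white plaster bed, fixed on the middle of the platter and turning with it. About 130 x 110 mm and 57 mm high, top at z = 114 mm; within 65 mm of the axis. Origin on the rotation axis, on the platter. Fragile: not to be touched.
- latch (a joint): Angle of the red latch, rad: 0 = home, its tooth in a notch of the index plate; it swings level, outward, up to the stop at 0.45. Friction holds it where it is left (about 1 N at the knob).
- latch_knob (a point): Upper middle of the black upright knob at the free end of the red latch: 20 to 23 mm in diameter, top 16 mm above this point, the red arm's top 26 mm below it. 178 mm from the pivot (local x 175, y -30 mm from it when home). Point at z = 72 mm. As the latch opens the knob moves away from the turntable (local -y), clockwise about the pivot seen from above.
- latch_pivot (a point): Pivot of the red latch, on its upright axis, at z = 46 mm; fixed on the base at local x -90, y -141 mm.
- chip: The loose fossil chip on the platter: dark brown, 36 mm long (its x) x 20 mm wide (its y) x 16 mm high, irregular, about 22 g. Origin at the centre of its underside, on the platter (z = 57 mm). Its long side points about away from the axis.
- tray: White plastic specimen tray, 125 mm (x) x 210 mm (y) x 26 mm high, walls 4 mm, fixed; one wall across its middle (y = 0) makes two bays. Origin at the centre of its underside. The bay at its -y end holds two other chips; the bay at its +y end is empty.
- bay (a point): Centre of the floor of the tray's empty bay (inner size 117 x 99 mm, floor 4 mm above the bench, walls 22 mm above the floor). Axes as the tray.
- lens (a point): Centre of the magnifier lamp's lens, z = 241 mm. The round white head, 160 mm across, z 228 to 256 mm, is centred on it and stays level. It is carried by two arms that swing level: 240 mm from the post, at the back left of the bench (foot of radius 85 mm, fixed), to the elbow, and 240 mm from the elbow to the lens. Both joints turn with light friction and stay where they are left.
- lamp_knob (a point): Middle of the upright black knob of the lamp head: 20 to 22 mm in diameter, top 24 mm above this point and 36 mm of it below, just outside the head's rim, 98 mm beyond the lens on the line from the elbow through the lens. Drawn level by this knob, the head follows and turns counterclockwise by about 1 rad on its way to the fossil. Point at z = 280 mm.
- chip_a: Fossil chip already in the tray's other bay, 30 x 22 x 14 mm: leave.
- chip_b: Fossil chip already in the tray's other bay, 24 x 18 x 12 mm: leave.
- brush: Brush with a wooden handle lying on the bench: leave.
- pick: Thin metal pick lying on the bench, 120 mm long: leave.
- wedge: Wooden wedge, 120 x 56 x 38 mm, lying on the bench: leave.
- consolidant: Amber jar, 60 mm across and 115 mm tall, standing at the side of the bench: leave.
- adhesive: Small bottle with a red cap, 40 mm across and 105 mm tall, standing at the side of the bench: leave.
- nodule: Ochre stone, 75 x 62 x 45 mm, on the bench: leave.

How it is judged:
By the outcome, as a careful person would: the job done as asked, in the order asked, and still so for the second after the job is handed in, with the robot touching nothing.
It also fails if it takes over 72 s, if anything falls off the work surface, if the arm or the gripper's body presses on something with over 40 N, if the wrist force passes 120 N, or if a joint passes its speed limit or range.

## Working session

There is one attempt and no reset: what is moved stays moved. The work goes in short steps, Python scripts to look and compute and a shell command to move; the robot and the scene stay as the last step left them, time stands still between calls to the robot, and variables do not carry over. Pictures are saved under pics/ and viewed, at most 10 in all, crops included, and the job is handed in when it is done.

```bash
mkdir -p pics
cat > h.py <<'E'
import numpy as np, cv2, pickle
from cell import robot
def shot(n):
    c=robot.camera(n); c['R']=np.array(c['R']); c['t']=np.array(c['t'])
    c['f']=c['pixels'].shape[0]/2/np.tan(np.radians(c['fov_y']/2)); return c
def ray(c,u,v):
    d=c['R'].T@np.array([(u-c['cx'])/c['f'],(v-c['cy'])/c['f'],1]); return -c['R'].T@c['t'],d
def onz(c,u,v,z):
    o,d=ray(c,u,v); return o+d*(z-o[2])/d[2]
def proj(c,X):
    p=c['R']@np.array(X,float)+c['t']; return c['cx']+c['f']*p[0]/p[2], c['cy']+c['f']*p[1]/p[2]
def save(c,name): 
    cv2.imwrite('pics/'+name+'.png',cv2.resize(c['pixels'][:,:,::-1],(800,600),interpolation=cv2.INTER_CUBIC))
E
python3 - <<'E'
from h import *
for n in('scene','top'):
    c=shot(n); save(c,n+'0'); pickle.dump(c,open(n+'0.pkl','wb')); print(n,-c['R'].T@c['t'],c['R'].round(2).tolist(),c['f'],c['cx'],c['cy'])
print(robot.get_obs())
E
```

```text
scene [ 1112.64560227 -1135.21520306   991.23320364] [[0.89, 0.46, -0.02], [0.24, -0.49, -0.84], [-0.39, 0.74, -0.55]] 468.12894898562485 254.2718983681495 192.40701669935868
top [ 282.91832663  -37.44654636 1639.0062795 ] [[-0.01, -1.0, -0.01], [-0.99, 0.01, -0.17], [0.17, 0.01, -0.99]] 456.1503616944821 261.14079583281995 190.43907303360453
{'time_s': 0.1, 'qpos': array([-8.30087977e+01,  1.48547579e+01,  8.80031358e+01,  3.06801613e-04,
        7.72350998e+01, -1.16197625e+01]), 'qd': array([-0.11855025, -0.08750122, -0.13770378, -0.00273783, -0.0614059 ,
        0.04138097]), 'joint_torque': array([ 1.82794247e-03, -4.38211799e+01, -2.84642243e+01,  7.20888027e-02,
        3.62928689e-02, -5.01181364e-05]), 'tcp_pos': array([ 175.49010359, -520.74423002,  217.91561083]), 'ee_rot': array([[ 9.47707764e-01,  3.19139401e-01, -1.92368036e-04],
       [ 3.19139287e-01, -9.47706452e-01,  1.61160896e-03],
       [ 3.32019491e-04, -1.58872653e-03, -9.99998683e-01]]), 'force': array([ 0.10768344, -0.14469049, -0.19103303]), 'moment': array([ 0.00779658,  0.01365518, -0.00732673]), 'gripper_force': 0.0, 'grip_width': 92.9499037025841}
```

View pics/top0.png

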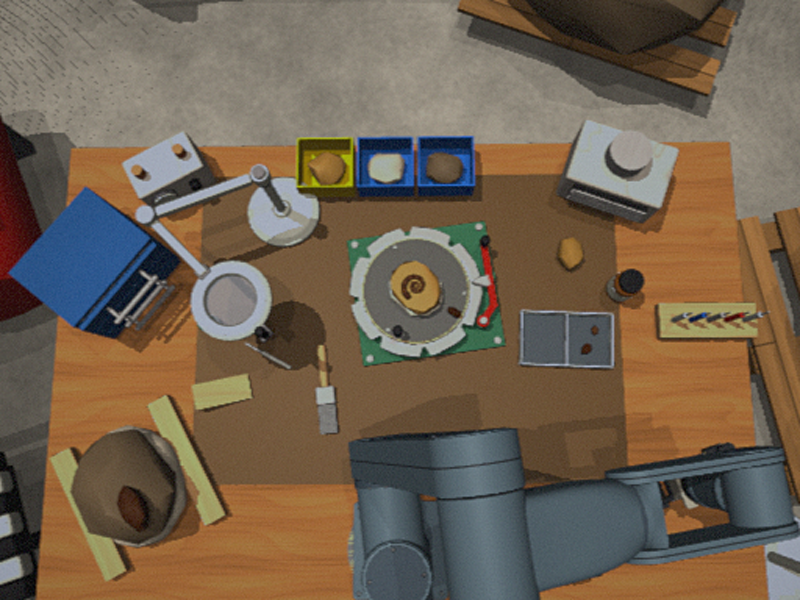

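View pics/scene0.png

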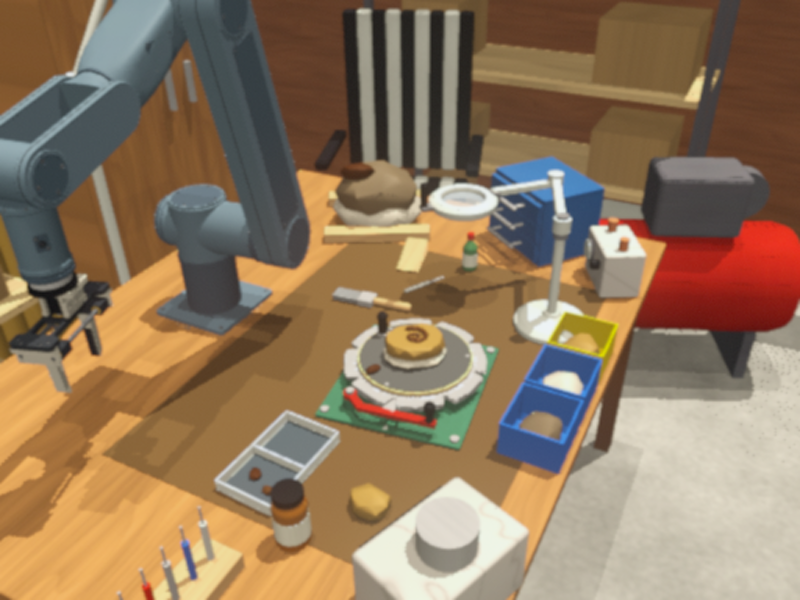

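The top view, in 800x600 pixels, shows:
- **Turntable:** centre about (425,291), handle about (398,330), chip about (455,312).
- **Latch:** knob (485,242), pivot (485,322).
- **Tray:** empty bay about (543,338).
- **Lamp:** post foot (283,211), elbow (148,214), lens (231,300), knob (263,334).

The scene view shows the same layout.

```bash
cat > m.py <<'E'
from h import *
T=pickle.load(open('top0.pkl','rb'));S=pickle.load(open('scene0.pkl','rb'))
def comps(c,cond,box,amin=8):
    p=c['pixels']; hsv=cv2.cvtColor(p,cv2.COLOR_RGB2HSV).astype(int)
    m=cond(hsv[...,0],hsv[...,1],hsv[...,2]).astype(np.uint8)
    x0,y0,x1,y1=[int(b/1.5625) for b in box]; k=np.zeros_like(m);k[y0:y1,x0:x1]=1;m&=k
    n,l,s,ce=cv2.connectedComponentsWithStats(m)
    return m,l,[(i,s[i,4],ce[i].round(1),s[i,:4]) for i in range(1,n) if s[i,4]>=amin]
E
python3 - <<'E'
from m import *
green=lambda h,s,v:(h>50)&(h<90)&(s>80)
m,l,k=comps(T,green,(330,200,520,380))
pts=cv2.findNonZero(m)
# rectangle in bench plane z=10
P=np.array([onz(T,u,v,10)[:2] for u,v in pts[:,0]],np.float32)
r=cv2.minAreaRect(P);print('plate',r)
bx=cv2.boxPoints(r);print(bx)
dark=lambda h,s,v:(v<45)
for nm,c,b in(('Tknob',T,(470,225,500,255)),('Thandle',T,(380,315,412,345)),('Tlamp',T,(245,320,280,345)),('Sknob',S,(415,390,445,430)),('Shandle',S,(370,305,395,340))):
    print(nm,[(a,ce.tolist(),bb.tolist()) for i,a,ce,bb in comps(c,dark,b)[2]])
red=lambda h,s,v:((h<6)|(h>174))&(s>150)&(v>80)
print('red',[(a,ce.tolist(),bb.tolist()) for i,a,ce,bb in comps(T,red,(465,235,510,335))[2]])
brown=lambda h,s,v:(v<120)&(s>90)&(h<18)
m,l,k=comps(T,brown,(440,298,470,325))
for i,a,ce,bb in k:
    q=np.argwhere(l==i)[:,::-1]; W=np.array([onz(T,u,v,65)[:2] for u,v in q],np.float32); print('chip',a,ce,W.mean(0),cv2.minAreaRect(W))
m,l,k=comps(S,brown,(360,358,385,380)); print([(a,ce) for i,a,ce,bb in k])
white=lambda h,s,v:(v>130)&(s<60)
m,l,k=comps(T,white,(510,300,625,380))
P=np.array([onz(T,u,v,26)[:2] for u,v in cv2.findNonZero(m)[:,0]],np.float32); r=cv2.minAreaRect(P); print('tray',r,cv2.boxPoints(r).tolist())
# crops
def crop(c,b,s):
    x0,y0,x1,y1=[int(q/1.5625) for q in b]; return cv2.resize(c['pixels'][y0:y1,x0:x1,::-1],(s,300),interpolation=cv2.INTER_NEAREST)
cv2.imwrite('pics/crop0.png',np.vstack([np.hstack([crop(T,(345,215,505,375),400),crop(S,(315,295,515,455),400)]),np.hstack([crop(T,(120,150,300,350),400),crop(S,(410,160,610,340),400)])]))
E
```

```text
plate ((575.610107421875, -58.56886291503906), (297.44000244140625, 330.1766357421875), 7.8066725730896)
[[ 405.84436   84.78865]
 [ 450.6925  -242.32793]
 [ 745.37585 -201.92638]
 [ 700.5277   125.1902 ]]
Tknob [(np.int32(28), [309.9, 153.7], [308, 151, 5, 7])]
Thandle [(np.int32(25), [254.2, 211.8], [252, 209, 6, 7])]
Tlamp [(np.int32(16), [172.5, 208.4], [170, 205, 6, 8]), (np.int32(50), [167.4, 213.7], [163, 209, 10, 11])]
Sknob []
Shandle []
red [(np.int32(222), [312.4, 183.0], [305, 158, 14, 51])]
chip 31 [290.5 199.3] [ 520.1538  -122.40796] ((520.2393188476562, -122.58392333984375), (29.58367156982422, 12.633543968200684), 62.58345031738281)
[(np.int32(28), array([238.4, 236.3]))]
tray ((463.2035217285156, -377.93304443359375), (209.60423278808594, 124.40601348876953), 87.2697525024414) [[396.0789794921875, -479.65325927734375], [520.3438110351562, -485.57916259765625], [530.3280639648438, -276.21282958984375], [406.063232421875, -270.28692626953125]]
```

View pics/crop0.png

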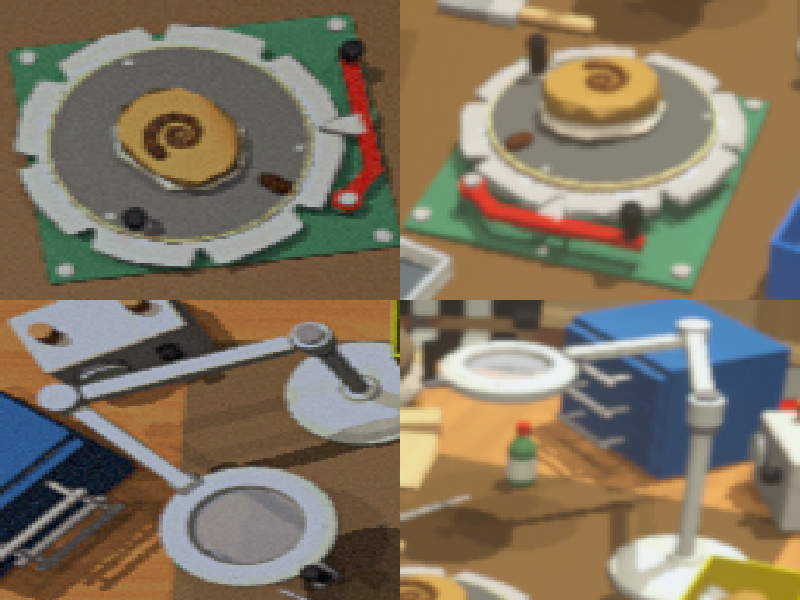

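Run:
```python
from m import *
A=np.array([572.6,-36.8]);a=np.radians(7.8);X=np.array([np.cos(a),np.sin(a)]);Y=np.array([-X[1],X[0]])
piv=A-90*X-141*Y; kn=piv+175*X-30*Y
print('piv',piv,'knob pred',kn,'meas',onz(T,309.9,153.7,80))
dark=lambda h,s,v:(v<45)
for nm,c,b in(('Sknob',S,(415,390,445,430)),('Shandle',S,(370,305,395,340))):
    print(nm,[(q,ce.tolist(),bb.tolist()) for i,q,ce,bb in comps(c,lambda h,s,v:v<70,b)[2]])
h=onz(T,254.2,211.8,95)[:2];print('handle',h,np.hypot(*(h-A)),np.degrees(np.arctan2(*(h-A)[::-1])))
for n,u in(('knobS',(kn[0],kn[1],72)),('handleS',(*h,89)),('chipS',(520.2,-122.6,65))): print(n,proj(S,u))
# two-view chip
def tri(p,q):
    o,d=ray(T,*p);o2,d2=ray(S,*q);d/=np.linalg.norm(d);d2/=np.linalg.norm(d2)
    st=np.linalg.lstsq(np.c_[d,-d2],o2-o,rcond=None)[0];x,y=o+st[0]*d,o2+st[1]*d2;return (x+y)/2,np.linalg.norm(x-y)
print('chip tri',tri((290.5,199.3),(238.4,236.3)))
# lamp
m,l,k=comps(T,lambda h,s,v:(v>120)&(s<50),(185,255,277,345))
big=max(k,key=lambda t:t[1]); cnt=max(cv2.findContours((l==big[0]).astype(np.uint8),cv2.RETR_EXTERNAL,cv2.CHAIN_APPROX_NONE)[0],key=len)
W=np.array([onz(T,u,v,256)[:2] for u,v in cnt[:,0]],np.float32)
print('lens circ',cv2.minEnclosingCircle(W)); 
ctr=np.array(cv2.minEnclosingCircle(W)[0])
e,_,_=cv2.fitEllipse(W),0,0;print(e)
kl=onz(T,167.4,213.7,300)[:2];print('lampknob',kl)
print('elbow',onz(T,148/1.5625,214/1.5625,262)[:2], 'post', onz(T,283/1.5625,211/1.5625,15)[:2], 'posttop',onz(T,260/1.5625,172/1.5625,290)[:2])
```

```text
piv [ 502.56859007 -188.70984703] knob pred [ 680.02092933 -194.68205706] meas [ 679.27934562 -192.3589365    80.        ]
Sknob [(np.int32(47), [274.4, 263.8], [271, 259, 8, 11])]
Shandle [(np.int32(36), [244.3, 206.9], [243, 202, 4, 11])]
handle [473.70521635   3.73627663] 106.88015697702406 157.7116208796574
knobS (np.float64(275.2991533410806), np.float64(262.0566481271693))
handleS (np.float64(245.03781568124649), np.float64(204.94203581161))
chipS (np.float64(239.34094478831094), np.float64(235.1475281082919))
chip tri (array([ 519.2570171 , -123.51524741,   61.06285892]), np.float64(3.7684918956822657))
lens circ ((517.598876953125, 328.1112060546875), 81.5888442993164)
((518.60400390625, 328.31591796875), (154.52349853515625, 158.2410125732422), 34.19973373413086)
lampknob [444.8379849  255.28277718]
elbow [693.73415482 499.18159501] post [771.45641177 274.92248038] posttop [769.4518114  269.63057686]
```

```bash
cat > go.py <<'E'
# usage: go.py x,y,z,psi ... -> rows (shift cm, turn) from the current pose
import sys; from h import *
from scipy.spatial.transform import Rotation as Ro
o=robot.get_obs(); R=np.array(o['ee_rot']); p=np.array(o['tcp_pos'])
print('t',round(o['time_s'],2),'tcp',p.round(1),'psi',round(np.degrees(np.arctan2(R[1,0],R[0,0])),1),'F',np.round(o['force'],1),'w',round(o['grip_width'],1))
for a in sys.argv[1:]:
    x,y,z,s=map(float,a.split(',')); c,n=np.cos(np.radians(s)),np.sin(np.radians(s))
    G=np.array([[c,n,0],[n,-c,0],[0,0,-1]])
    print((R.T@(np.array([x,y,z])-p)/10).round(2).tolist(),Ro.from_matrix(R.T@G).as_rotvec(degrees=True).round(1).tolist())
E
python3 go.py 520,-122.8,130,60 520,-122.8,61,60
```

```text
t 0.1 tcp [ 175.5 -520.7  217.9] psi 18.6 F [ 0.1 -0.1 -0.2] w 92.9
[45.35, -26.7, 8.85] [-0.1, -0.1, -41.4]
[45.34, -26.69, 15.75] [-0.1, -0.1, -41.4]
```

```bash
python3 -m crank '[[[45.3,-26.7,8.8,0,0,-41.4,0.1],[45.3,-26.7,8.8,0,0,-41.4,0.1],[45.3,-26.7,8.8,0,0,-41.4,0.1],[45.3,-26.7,8.8,0,0,-41.4,0.1],[45.3,-26.7,8.8,0,0,-41.4,0.1],[45.3,-26.7,8.8,0,0,-41.4,0.1],[45.3,-26.7,8.8,0,0,-41.4,0.1],[45.3,-26.7,8.8,0,0,-41.4,0.1],[45.3,-26.7,8.8,0,0,-41.4,0.1],[45.3,-26.7,8.8,0,0,-41.4,0.1]]]'; python3 go.py 520,-122.8,61,60
```

```text
time_s: 1.35
tcp_pos: [520.1, -121.4, 129.7]
ee_rot: [[0.496, 0.868, -0.002], [0.868, -0.496, 0.001], [0.0, -0.002, -1.0]]
force: [0.2, -0.4, 0.0]
grip_width: 41.7
gripper_force: 0.0
t 1.35 tcp [ 520.1 -121.4  129.7] psi 60.2 F [ 0.2 -0.4  0. ] w 41.7
[-0.12, 0.07, 6.87] [-0.1, -0.0, 0.2]
```

```bash
python3 -m crank '[[[-0.1,0.1,3,0,0,0,0.1],[-0.1,0.1,5.5,0,0,0,0.1],[-0.1,0.1,6.9,0,0,0,0.1],[-0.1,0.1,6.9,0,0,0,0.1],[-0.1,0.1,6.9,0,0,0,0.8],[-0.1,0.1,6.9,0,0,0,0.8],[-0.1,0.1,6.9,0,0,0,0.8],[-0.1,0.1,6.9,0,0,0,0.8],[-0.1,0.1,4,0,0,0,0.8],[-0.1,0.1,0,0,0,0,0.8]]]' 8; python3 go.py 465.6,-326.4,130,60 465.6,-326.4,8.5,60
```

```text
time_s: 2.6
tcp_pos: [519.1, -124.5, 130.3]
ee_rot: [[0.5, 0.866, -0.003], [0.866, -0.5, 0.001], [-0.0, -0.003, -1.0]]
force: [0.9, -1.2, -1.1]
grip_width: 18.3
gripper_force: 8.0
t 2.6 tcp [ 519.1 -124.5  130.3] psi 60.0 F [ 0.9 -1.2 -1.1] w 18.3
[-20.16, 5.46, 0.02] [-0.2, 0.0, 0.0]
[-20.16, 5.5, 12.17] [-0.2, 0.0, 0.0]
```

```bash
python3 -m crank '[[[-5,1.4,0,0,0,0,0.8],[-10,2.7,0,0,0,0,0.8],[-15,4.1,0,0,0,0,0.8],[-20.2,5.5,0,0,0,0,0.8],[-20.2,5.5,3,0,0,0,0.8],[-20.2,5.5,6,0,0,0,0.8],[-20.2,5.5,9,0,0,0,0.8],[-20.2,5.5,11,0,0,0,0.8],[-20.2,5.5,11.7,0,0,0,0.8],[-20.2,5.5,11.7,0,0,0,0.8]]]'; python3 go.py 465.6,-326.4,8.3,60
python3 - <<'E'
from h import *
c=shot('scene'); cv2.imwrite('pics/bay.png',cv2.resize(c['pixels'][230:340,120:260,::-1],(763,600),interpolation=cv2.INTER_CUBIC))
E
```

```text
time_s: 3.85
tcp_pos: [466.7, -327.3, 13.5]
ee_rot: [[0.5, 0.866, -0.0], [0.866, -0.5, 0.0], [0.0, -0.001, -1.0]]
force: [0.1, -0.4, 0.1]
grip_width: 18.3
gripper_force: 8.0
t 3.85 tcp [ 466.7 -327.3   13.5] psi 60.0 F [ 0.1 -0.4  0.1] w 18.3
[0.03, -0.14, 0.52] [-0.0, -0.0, 0.0]
```

View pics/bay.png

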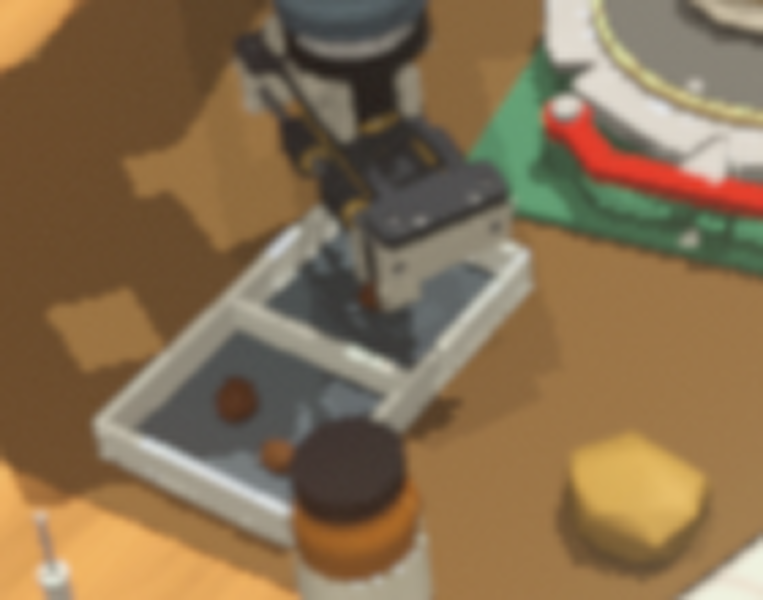

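The crop shows the gripper in the empty bay, holding the chip at about (370,295), clear of the walls. I'll lower it slowly until contact.

```bash
python3 -m crank '[[[0,0,0.15,0,0,0,0.8],[0,0,0.3,0,0,0,0.8],[0,0,0.4,0,0,0,0.8],[0,0,0.45,0,0,0,0.8],[0,0,0.45,0,0,0,0.8]]]'; python3 go.py
```

```text
time_s: 4.53
tcp_pos: [466.9, -327.7, 10.3]
ee_rot: [[0.5, 0.866, 0.001], [0.866, -0.5, -0.001], [-0.0, 0.001, -1.0]]
force: [-3.0, 1.5, 7.4]
grip_width: 18.5
gripper_force: 8.0
t 4.53 tcp [ 466.9 -327.7   10.3] psi 60.0 F [-3.   1.5  7.4] w 18.5
```

```bash
python3 -m crank '[[[0,0,-0.1,0,0,0,0.8],[0,0,-0.1,0,0,0,0.1],[0,0,-0.1,0,0,0,0.1],[0,0,-0.1,0,0,0,0.1],[0,0,-0.1,0,0,0,0.1],[0,0,-3,0,0,0,0.1],[0,0,-8,0,0,0,0.1],[0,0,-13,0,0,0,0.1],[0,0,-13,0,0,0,0.1]]]'; python3 go.py 679.8,-193.8,140,8 679.8,-193.8,57,8
```

```text
time_s: 5.65
tcp_pos: [468.9, -329.6, 143.7]
ee_rot: [[0.5, 0.866, 0.006], [0.866, -0.5, -0.007], [-0.003, 0.009, -1.0]]
force: [-0.7, -0.5, 0.8]
grip_width: 41.9
gripper_force: 0.0
t 5.65 tcp [ 468.9 -329.6  143.7] psi 60.0 F [-0.7 -0.5  0.8] w 41.9
[22.31, 11.48, 0.42] [0.5, -0.1, 52.0]
[22.33, 11.41, 8.72] [0.5, -0.1, 52.0]
```

```bash
python3 -m crank '[[[22.3,11.5,0.4,0,0,52,0.1],[22.3,11.5,0.4,0,0,52,0.1],[22.3,11.5,0.4,0,0,52,0.1],[22.3,11.5,0.4,0,0,52,0.1],[22.3,11.5,0.4,0,0,52,0.1],[22.3,11.5,0.4,0,0,52,0.1],[22.3,11.5,0.4,0,0,52,0.1],[22.3,11.5,0.4,0,0,52,0.1]]]'; python3 go.py 679.8,-193.8,57,8
python3 - <<'E'
import m; from m import *
T=shot('top');S=shot('scene')
brown=lambda h,s,v:(v<120)&(s>90)&(h<18)
for c,b,z in((T,(522,312,565,365),12),(S,(255,415,335,480),12)):
    m_,l,k=comps(c,brown,b)
    for i,a,ce,bb in k:print(a,ce,bb,onz(c,*ce,z))
E
```

```text
time_s: 6.65
tcp_pos: [676.9, -192.7, 135.1]
ee_rot: [[0.99, 0.14, -0.0], [0.14, -0.99, 0.0], [-0.0, -0.0, -1.0]]
force: [-0.6, -0.8, 0.9]
grip_width: 41.7
gripper_force: 0.0
t 6.65 tcp [ 676.9 -192.7  135.1] psi 8.0 F [-0.6 -0.8  0.9] w 41.7
[0.27, 0.15, 7.81] [-0.0, 0.0, 0.0]
30 [346.9 215.2] [343 213   8   6] [ 468.97737336 -325.69977085   12.        ]
132 [168.1 269.7] [163 265  16  15] [ 371.7904239  -310.06384005   12.        ]
41 [204.6 268.5] [193 265  21   9] [ 469.61306882 -255.83457369   12.        ]
37 [190.7 283.6] [186 281  10   6] [ 467.82870115 -329.59845124   12.        ]
94 [206.3 303.4] [197 299  17   8] [ 551.29921185 -375.87661456   12.        ]
16 [164.6 302.9] [163 300   4   7] [ 444.57353069 -426.68975134   12.        ]
```

```bash
python3 -m crank '[[[0.3,0.1,3,0,0,0,0.1],[0.3,0.1,6,0,0,0,0.1],[0.3,0.1,7.8,0,0,0,0.1],[0.3,0.1,7.8,0,0,0,0.8],[0.3,0.1,7.8,0,0,0,0.8],[0.3,0.1,7.8,0,0,0,0.8],[0.3,0.1,7.8,0,0,0,0.8]]]' 10; python3 go.py
```

```text
time_s: 7.62
tcp_pos: [682.1, -195.1, 58.7]
ee_rot: [[0.99, 0.139, 0.003], [0.139, -0.99, -0.004], [0.003, 0.005, -1.0]]
force: [1.5, -6.8, -2.5]
grip_width: 19.8
gripper_force: 10.0
t 7.62 tcp [ 682.1 -195.1   58.7] psi 8.0 F [ 1.5 -6.8 -2.5] w 19.8
```

```bash
python3 -m crank '[[[-0.1,0.9,0,0,0,3.5,0.8],[-0.4,1.8,0,0,0,6,0.8],[-0.7,2.7,0,0,0,9,0.8],[-1,3.6,0,0,0,12,0.8],[-1.4,4.45,0,0,0,15,0.8],[-1.8,5.3,0,0,0,18,0.8],[-2.3,6.1,0,0,0,21,0.8],[-2.75,6.9,0,0,0,24,0.8],[-2.75,6.9,0,0,0,24,0.8]]]'; python3 go.py
```

```text
time_s: 8.75
tcp_pos: [665.1, -267.0, 58.7]
ee_rot: [[0.961, -0.277, 0.005], [-0.277, -0.961, -0.003], [0.006, 0.002, -1.0]]
force: [5.0, -3.2, -2.6]
grip_width: 19.7
gripper_force: 10.0
t 8.75 tcp [ 665.1 -267.    58.7] psi -16.1 F [ 5.  -3.2 -2.6] w 19.7
```

Open at about 0.42 rad. I'll release, rise and move to the handle.

```bash
python3 -m crank '[[[0,0,0,0,0,0,0.1],[0,0,0,0,0,0,0.1],[0,0,0,0,0,0,0.1],[0,0,-5,0,0,0,0.1],[0,0,-10,0,0,0,0.1],[0,0,-15,0,0,0,0.1],[0,0,-15,0,0,0,0.1]]]'; python3 go.py 474.3,3.5,200,157.7
```

```text
time_s: 9.62
tcp_pos: [665.5, -265.6, 213.5]
ee_rot: [[0.961, -0.275, 0.009], [-0.275, -0.961, -0.005], [0.01, 0.003, -1.0]]
force: [0.6, 1.5, 0.6]
grip_width: 41.8
gripper_force: 0.0
t 9.62 tcp [ 665.5 -265.6  213.5] psi -16.0 F [0.6 1.5 0.6] w 41.8
[-25.8, -20.61, 1.03] [0.9, 0.2, -173.7]
```

```bash
python3 -m crank '[[[-12,-10,1,0,0,-100,-0.1],[-12,-10,1,0,0,-100,-0.1],[-12,-10,1,0,0,-100,-0.1],[-12,-10,1,0,0,-100,-0.1],[-25.8,-20.6,1,0,0,-100,-0.1],[-25.8,-20.6,1,0,0,-100,-0.1],[-25.8,-20.6,1,0,0,-100,-0.1],[-25.8,-20.6,1,0,0,-100,-0.1],[-25.8,-20.6,1,0,0,-100,-0.1],[-25.8,-20.6,1,0,0,-100,-0.1]]]'; python3 go.py 474.3,3.5,160,157.7
```

```text
time_s: 10.88
tcp_pos: [471.0, 5.1, 196.3]
ee_rot: [[0.1, 0.995, -0.002], [0.995, -0.1, 0.0], [0.0, -0.002, -1.0]]
force: [0.2, 0.6, -0.2]
grip_width: 51.0
gripper_force: 0.0
t 10.88 tcp [471.    5.1 196.3] psi 84.2 F [ 0.2  0.6 -0.2] w 51.0
[-0.13, 0.35, 3.63] [-0.1, -0.1, -73.5]
```

```bash
python3 -m crank '[[[-0.1,0.35,3.6,0,0,-73.5,-0.1],[-0.1,0.35,3.6,0,0,-73.5,-0.1],[-0.1,0.35,3.6,0,0,-73.5,-0.1],[-0.1,0.35,3.6,0,0,-73.5,-0.1],[-0.1,0.35,3.6,0,0,-73.5,-0.1],[-0.1,0.35,3.6,0,0,-73.5,-0.1],[-0.1,0.35,3.6,0,0,-73.5,-0.1],[-0.1,0.35,3.6,0,0,-73.5,-0.1],[-0.1,0.35,3.6,0,0,-73.5,-0.1]]]'; python3 go.py 474.3,3.5,72,157.7
python3 - <<'E'
from h import *
c=shot('scene'); save(c,'sceneH')
E
```

```text
time_s: 12.0
tcp_pos: [474.9, 3.4, 160.7]
ee_rot: [[-0.923, 0.385, -0.001], [0.385, 0.923, 0.0], [0.001, -0.0, -1.0]]
force: [0.2, -0.6, 0.9]
grip_width: 51.2
gripper_force: 0.0
t 12.0 tcp [474.9   3.4 160.7] psi 157.3 F [ 0.2 -0.6  0.9] w 51.2
[0.05, -0.01, 8.87] [-0.0, -0.1, -0.4]
```

View pics/sceneH.png

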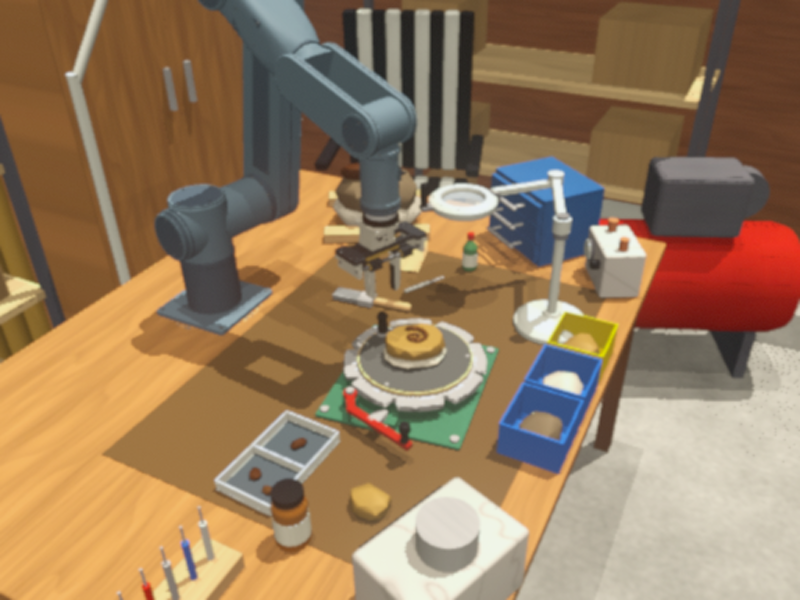

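The latch is swung out (knob at (404,430)), the chip lies in the empty bay at (298,443), and the gripper is above the handle (382,322).

```bash
python3 -m crank '[[[0,0,3,0,0,0,-0.1],[0,0,6,0,0,0,-0.1],[0,0,8.5,0,0,0,-0.1],[0,0,8.7,0,0,0,-0.1],[0,0,8.7,0,0,0,0.8],[0,0,8.7,0,0,0,0.8],[0,0,8.7,0,0,0,0.8],[0,0,8.7,0,0,0,0.8]]]' 15
python3 - <<'E'
from h import *
from scipy.spatial.transform import Rotation as Ro
o=robot.get_obs();p=np.array(o['tcp_pos']);R=np.array(o['ee_rot']);A=np.array([572.6,-36.8]);d=p[:2]-A
print(p,o['grip_width'],o['force'],np.hypot(*d),np.degrees(np.arctan2(d[1],d[0])))
for k in range(10,91,10):
    a=np.radians(-k);q=A+np.array([[np.cos(a),-np.sin(a)],[np.sin(a),np.cos(a)]])@d
    print(k,(R.T@np.r_[q-p[:2],0]/10).round(2))
E
```

```text
time_s: 13.05
tcp_pos: [475.8, 2.7, 75.0]
ee_rot: [[-0.924, 0.382, 0.001], [0.382, 0.924, -0.001], [-0.002, -0.0, -1.0]]
force: [-1.4, -1.8, 5.7]
grip_width: 22.6
gripper_force: 15.0
[475.83562222   2.73438083  75.02592878] 22.613234741630144 [-1.36853218 -1.76803471  5.6500536 ] 104.52900111522281 157.7768733615319
10 [-0.15  1.82 -0.  ]
20 [-0.61  3.58 -0.  ]
30 [-1.38  5.23  0.  ]
40 [-2.41  6.73  0.  ]
50 [-3.7   8.02  0.  ]
60 [-5.19  9.08  0.01]
70 [-6.83  9.85  0.01]
80 [-8.590e+00  1.033e+01  1.000e-02]
90 [-1.041e+01  1.050e+01  1.000e-02]
```

```bash
python3 -m crank '[[[-0.15,1.8,0,0,0,10,0.8],[-0.6,3.6,0,0,0,20,0.8],[-1.4,5.25,0,0,0,30,0.8],[-2.4,6.75,0,0,0,40,0.8],[-3.7,8,0,0,0,50,0.8],[-5.2,9.1,0,0,0,60,0.8],[-6.85,9.85,0,0,0,70,0.8],[-8.6,10.35,0,0,0,80,0.8],[-10.4,10.5,0,0,0,90,0.8],[-10.4,10.5,0,0,0,90,0.8]]]'
python3 - <<'E'
from h import *
o=robot.get_obs();p=np.array(o['tcp_pos']);d=p[:2]-[572.6,-36.8]
print(p,o['force'],np.hypot(*d),np.degrees(np.arctan2(d[1],d[0])))
E
python3 go.py
```

```text
time_s: 14.3
tcp_pos: [612.9, 56.0, 75.0]
ee_rot: [[0.385, 0.923, 0.001], [0.923, -0.385, -0.006], [-0.005, 0.003, -1.0]]
force: [-2.1, -13.3, 6.2]
grip_width: 22.7
gripper_force: 15.0
[612.90585171  55.9986825   75.04993526] [ -2.10630181 -13.25609552   6.18640234] 101.17389562645256 66.52293604855647
t 14.3 tcp [612.9  56.   75. ] psi 67.4 F [ -2.1 -13.3   6.2] w 22.7
```

```bash
python3 -m crank '[[[0,0,0,0,0,0,-0.1],[0,0,0,0,0,0,-0.1],[0,0,0,0,0,0,-0.1],[0,0,-5,0,0,0,-0.1],[0,0,-10,0,0,0,-0.1],[0,-6,-14,0,0,0,-0.1],[0,-12,-14,0,0,0,-0.1],[0,-18,-14,0,0,0,-0.1],[0,-24,-14,0,0,0,-0.1]]]'
python3 - <<'E'
import m; from m import *
T=shot('top');pickle.dump(T,open('top1.pkl','wb'));save(T,'top1')
print(robot.get_obs()['tcp_pos'])
for nm,cam in(('T',T),):
  print([(a,ce.tolist(),bb.tolist()) for i,a,ce,bb in comps(cam,lambda h,s,v:v<50,(350,215,470,300))[2]])
E
```

```text
time_s: 15.42
tcp_pos: [388.5, 152.9, 214.2]
ee_rot: [[0.382, 0.924, 0.001], [0.924, -0.382, 0.001], [0.001, 0.0, -1.0]]
force: [0.3, 0.4, -0.3]
grip_width: 51.3
gripper_force: 0.0
[380.30746849 155.01870971 213.30684711]
[(np.int32(36), [237.9, 171.5], [235, 168, 6, 8])]
```

View pics/top1.png

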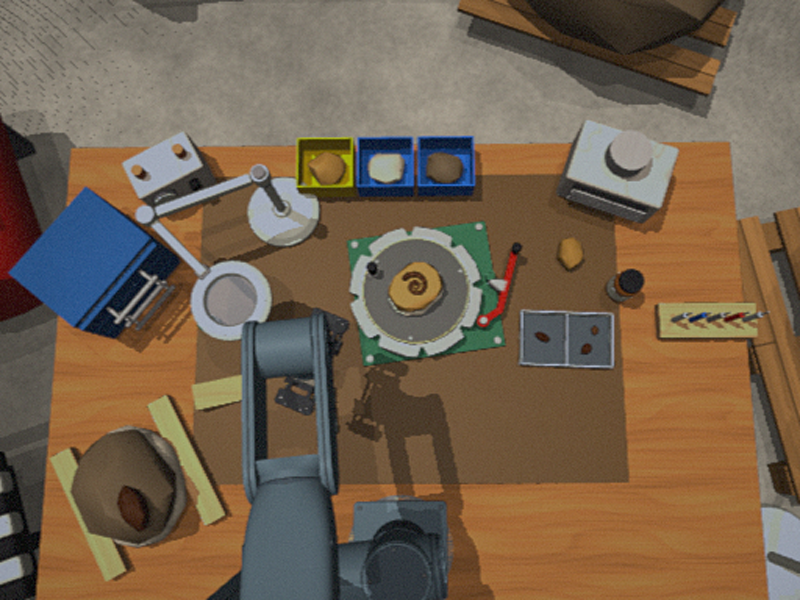

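The platter has turned. The handle is now at (372,268), the latch is still out, the chip is in the empty bay at (542,337), and the lamp hasn't moved.

Run:
```python
from m import *
T1=pickle.load(open('top1.pkl','rb'))
h0=onz(T,254.2,211.8,95)[:2];h1=onz(T1,237.9,171.5,95)[:2]
A=np.array([572.6,-36.8])
for h in(h0,h1):print(h,np.hypot(*(h-A)),np.degrees(np.arctan2(*(h-A)[::-1])))
print('chord',np.hypot(*(h1-h0)),'ang r106',2*np.degrees(np.arcsin(np.hypot(*(h1-h0))/212)))
# platter disc centre via grey region, z=57 ; fossil mask ignored
W=[]
for c in(T,T1):
    m_,l,k=comps(c,lambda h,s,v:(s<60)&(v>140),(340,215,500,372))
    big=max(k,key=lambda t:t[1]);q=np.argwhere(l==big[0])[:,::-1]
    P=np.array([onz(c,u,v,46)[:2] for u,v in q],np.float32); print(big[1],cv2.minEnclosingCircle(P))
# polar rim profile rotation check : notch phase
    p=cv2.cvtColor(c['pixels'],cv2.COLOR_RGB2HSV).astype(float)
    th=np.radians(np.arange(0,360,0.5)); g=[]
    for t in th:
        s=0
        for r in range(136,147,2):
            u,v=proj(c,(A[0]+r*np.cos(t),A[1]+r*np.sin(t),46)); s+=cv2.getRectSubPix(p[...,1].astype(np.float32),(1,1),(u,v))[0,0]
        g.append(s)
    W.append(np.array(g))
f=[np.fft.fft(w-w.mean())[8] for w in W]; print('notch phase deg',[np.degrees(np.angle(x))/8 for x in f],np.abs(f))
```

```text
[473.70521635   3.73627663] 106.88015697702406 157.7116208796574
[614.55801029  59.57654124] 105.11380656000745 66.47385783048004
chord 151.5178032827819 ang r106 91.23832140898331
1671 ((573.725341796875, -44.55218505859375), 157.83912658691406)
1632 ((572.656005859375, -35.71384811401367), 150.3990936279297)
notch phase deg [np.float32(-7.8398547), np.float32(-5.6015205)] [47263.   54565.74]
```

```bash
python3 go.py 664.5,-266,200,-16
```

```text
t 15.47 tcp [380.3 155.  213.3] psi 67.6 F [-8.7  1.6 -1.4] w 50.6
[-28.12, 42.31, 1.05] [-0.3, 0.4, 83.6]
```

```bash
python3 -m crank '[[[-28.1,41.3,1,0,0,83.6,0],[-28.1,41.3,1,0,0,83.6,0],[-28.1,41.3,1,0,0,83.6,0],[-28.1,41.3,1,0,0,83.6,0],[-28.1,41.3,1,0,0,83.6,0],[-28.1,41.3,1,0,0,83.6,0],[-28.1,41.3,1,0,0,83.6,0],[-28.1,41.3,1,0,0,83.6,0],[-28.1,41.3,1,0,0,83.6,0],[-28.1,41.3,1,0,0,83.6,0]]]'; python3 go.py 664.5,-266,58,-16
```

```text
time_s: 16.73
tcp_pos: [664.3, -265.1, 203.1]
ee_rot: [[0.961, -0.276, -0.002], [-0.276, -0.961, 0.002], [-0.002, -0.001, -1.0]]
force: [-0.4, -0.1, 0.4]
grip_width: 46.3
gripper_force: 0.0
t 16.73 tcp [ 664.3 -265.1  203.1] psi -16.0 F [-0.4 -0.1  0.4] w 46.3
[0.07, 0.1, 14.51] [-0.1, 0.1, -0.0]
```

```bash
python3 -m crank '[[[0.1,0.1,5,0,0,0,0],[0.1,0.1,10,0,0,0,0],[0.1,0.1,13.5,0,0,0,0],[0.1,0.1,14.5,0,0,0,0],[0.1,0.1,14.5,0,0,0,0.8],[0.1,0.1,14.5,0,0,0,0.8],[0.1,0.1,14.5,0,0,0,0.8],[0.1,0.1,14.5,0,0,0,0.8]]]' 20
python3 - <<'E'
from h import *
o=robot.get_obs();p=np.array(o['tcp_pos']);R=np.array(o['ee_rot']);P=np.array([502.57,-188.71]);d=p[:2]-P
a0=np.degrees(np.arctan2(d[1],d[0])); print(p,o['grip_width'],o['force'],np.hypot(*d),a0)
for k in(4,8,12,16,20,22,24,25,26):
    a=np.radians(k);q=P+np.array([[np.cos(a),-np.sin(a)],[np.sin(a),np.cos(a)]])@d
    print(k,round(a0+k,1),(R.T@np.r_[q-p[:2],0]/10).round(2))
E
```

```text
time_s: 17.73
tcp_pos: [666.2, -267.3, 61.1]
ee_rot: [[0.961, -0.277, 0.003], [-0.277, -0.961, -0.001], [0.003, 0.001, -1.0]]
force: [-0.4, 0.2, 5.2]
grip_width: 19.6
gripper_force: 20.0
[ 666.22006726 -267.32036952   61.08807667] 19.637296551492657 [-0.36935386  0.19223626  5.24019566] 181.55146573474832 -25.65760343428563
4 -21.7 [ 0.17 -1.26 -0.  ]
8 -17.7 [ 0.25 -2.52 -0.  ]
12 -13.7 [ 0.24 -3.79 -0.  ]
16 -9.7 [ 0.14 -5.05 -0.  ]
20 -5.7 [-0.05 -6.31 -0.  ]
22 -3.7 [-0.17 -6.93 -0.  ]
24 -1.7 [-0.32 -7.54 -0.01]
25 -0.7 [-0.4  -7.85 -0.01]
26 0.3 [-0.49 -8.15 -0.01]
```

```bash
python3 -m crank '[[[0.17,-1.3,0,0,0,-4,0.8],[0.25,-2.5,0,0,0,-8,0.8],[0.25,-3.8,0,0,0,-12,0.8],[0.15,-5.05,0,0,0,-16,0.8],[-0.05,-6.3,0,0,0,-20,0.8],[-0.2,-6.95,0,0,0,-22,0.8],[-0.3,-7.55,0,0,0,-24,0.8],[-0.45,-8.0,0,0,0,-25,0.8],[-0.5,-8.15,0,0,0,-25,0.8],[-0.5,-8.15,0,0,0,-25,0.8]]]'
python3 - <<'E'
from h import *
o=robot.get_obs();p=np.array(o['tcp_pos']);d=p[:2]-np.array([502.57,-188.71])
print(p,o['force'],np.hypot(*d),np.degrees(np.arctan2(d[1],d[0])))
E
```

```text
time_s: 18.98
tcp_pos: [683.2, -194.7, 61.1]
ee_rot: [[0.988, 0.153, 0.002], [0.153, -0.988, -0.01], [0.001, 0.011, -1.0]]
force: [-3.3, -17.4, 2.6]
grip_width: 19.9
gripper_force: 20.0
[ 683.20819196 -194.67937248   61.05300448] [ -3.29836562 -17.39628999   2.59651237] 180.73679703766254 -1.8927084443877173
```

```bash
python3 -m crank '[[[0,0.4,0,0,0,0,0.8],[0,0.4,0,0,0,0,0],[0,0.4,0,0,0,0,0],[0,0.4,0,0,0,0,0],[0,0.4,-5,0,0,0,0],[0,0.4,-10,0,0,0,0],[0,0.4,-16,0,0,0,0],[0,0.4,-22,0,0,0,0],[-5,0.4,-28,0,0,0,0],[-5,0.4,-28,0,0,0,0]]]'; python3 go.py 448,259,330,44
python3 - <<'E'
from m import *
c=shot('scene')
for c0,n in((S,'start'),(c,'now')):
    m_,l,k=comps(c0,lambda h,s,v:((h<6)|(h>174))&(s>150)&(v>80),(335,375,450,450))
    print(n,[(a,ce,bb) for i,a,ce,bb in k], [(a,ce) for i,a,ce,bb in comps(c0,lambda h,s,v:v<70,(395,385,450,440))[2]])
E
```

```text
time_s: 20.23
tcp_pos: [634.2, -199.1, 344.1]
ee_rot: [[0.988, 0.155, 0.006], [0.155, -0.988, -0.003], [0.006, 0.004, -1.0]]
force: [0.7, 0.2, 0.6]
grip_width: 46.3
gripper_force: 0.0
t 20.23 tcp [ 634.2 -199.1  344.1] psi 8.9 F [0.7 0.2 0.6] w 46.3
[-11.3, -48.15, 1.13] [0.3, -0.2, -35.1]
start [(np.int32(297), array([247.5, 263. ]), array([221, 250,  58,  23], dtype=int32))] [(np.int32(47), array([274.4, 263.8]))]
now [(np.int32(292), array([247.5, 263.1]), array([221, 251,  58,  22], dtype=int32))] [(np.int32(55), array([274.5, 263.3]))]
```

Latch is back where it started, fully home. On to the lamp.

```bash
python3 -m crank '[[[-11.3,-48.1,0.8,0,0,-35,0],[-11.3,-48.1,0.8,0,0,-35,0],[-11.3,-48.1,0.8,0,0,-35,0],[-11.3,-48.1,0.8,0,0,-35,0],[-11.3,-48.1,0.8,0,0,-35,0],[-11.3,-48.1,0.8,0,0,-35,0],[-11.3,-48.1,0.8,0,0,-35,0],[-11.3,-48.1,0.8,0,0,-35,0],[-11.3,-48.1,0.8,0,0,-35,0],[-11.3,-48.1,0.8,0,0,-35,0],[-11.3,-48.1,0.8,0,0,-35,0]]]' || python3 -m crank '[[[-11.3,-48.1,0.8,0,0,-35,0],[-11.3,-48.1,0.8,0,0,-35,0],[-11.3,-48.1,0.8,0,0,-35,0],[-11.3,-48.1,0.8,0,0,-35,0],[-11.3,-48.1,0.8,0,0,-35,0],[-11.3,-48.1,0.8,0,0,-35,0],[-11.3,-48.1,0.8,0,0,-35,0],[-11.3,-48.1,0.8,0,0,-35,0],[-11.3,-48.1,0.8,0,0,-35,0],[-11.3,-48.1,0.8,0,0,-35,0]]]'; python3 go.py 448,259,264,44
python3 - <<'E'
from m import *
c=shot('scene');T2=shot('top')
cv2.imwrite('pics/lamp.png',cv2.resize(c['pixels'][60:180,240:400,::-1],(800,600),interpolation=cv2.INTER_CUBIC))
# notch phase again
A=np.array([572.6,-36.5]);p=cv2.cvtColor(T2['pixels'],cv2.COLOR_RGB2HSV)[...,1].astype(np.float32)
for c,n in((T,'start'),(T2,'now')):
    p=cv2.cvtColor(c['pixels'],cv2.COLOR_RGB2HSV)[...,1].astype(np.float32);g=[]
    for t in np.radians(np.arange(0,360,.5)):
        g.append(sum(cv2.getRectSubPix(p,(1,1),proj(c,(A[0]+r*np.cos(t),A[1]+r*np.sin(t),46)))[0,0] for r in range(136,147,2)))
    f=np.fft.fft(np.array(g)-np.mean(g))[8];print(n,np.degrees(np.angle(f))/8,abs(f))
print([(a,ce.tolist(),bb.tolist()) for i,a,ce,bb in comps(T2,lambda h,s,v:v<50,(350,215,470,300))[2]])
print('knob pred px in scene crop',(np.array(proj(c,(448,259,280)))))
E
```

```text
time_s: 21.52
tcp_pos: [447.9, 259.0, 329.5]
ee_rot: [[0.719, 0.695, -0.002], [0.695, -0.719, -0.001], [-0.003, -0.001, -1.0]]
force: [1.0, 0.3, -0.4]
grip_width: 46.8
gripper_force: 0.0
t 21.52 tcp [447.9 259.  329.5] psi 44.0 F [ 1.   0.3 -0.4] w 46.8
[0.03, 0.01, 6.55] [-0.0, 0.1, -0.0]
start -7.840284 47461.008
now -7.4755735 47425.05
[(np.int32(38), [237.4, 172.6], [235, 169, 6, 8])]
knob pred px in scene crop [167.62444507 213.45218159]invalid input at $[0]: expected 1 to 10 rows
```

View pics/lamp.png

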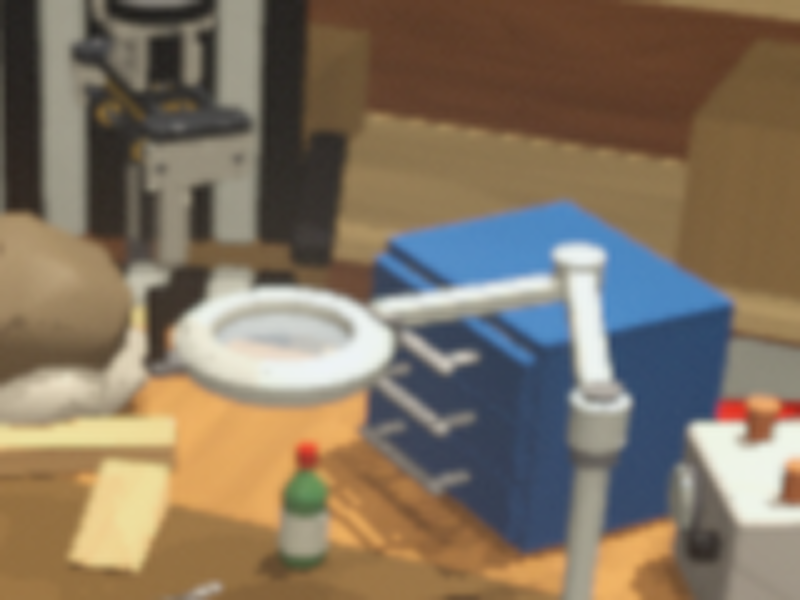

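The knob stands at about (160,325) in the crop, below the open fingers at (155,250). The platter's notch phase is back at its starting value, so the tooth is seated.

```bash
python3 -m crank '[[[0,0,2,0,0,0,0],[0,0,4,0,0,0,0],[0,0,5.5,0,0,0,0],[0,0,6.4,0,0,0,0],[0,0,6.4,0,0,0,0.8],[0,0,6.4,0,0,0,0.8],[0,0,6.4,0,0,0,0.8],[0,0,6.4,0,0,0,0.8]]]' 12; python3 go.py 585.4,-133.9,265,97.5
```

```text
time_s: 22.62
tcp_pos: [448.5, 259.0, 267.8]
ee_rot: [[0.72, 0.694, 0.001], [0.694, -0.72, 0.0], [0.001, 0.001, -1.0]]
force: [0.7, -0.3, 1.9]
grip_width: 19.6
gripper_force: 12.0
t 22.62 tcp [448.5 259.  267.8] psi 43.9 F [ 0.7 -0.3  1.9] w 19.6
[-17.39, 37.8, 0.28] [0.1, -0.0, -53.6]
```

Run:
```python
import numpy as np
K0=np.array([448.5,259]);P=np.array([770.5,272]);K1=np.array([585.4,-133.9])
for i in range(15):
    k=K0+(K1-K0)*i/14; d=k-P;D=np.hypot(*d);a=(240**2-338**2+D*D)/(2*D);u=d/D
    e=P+a*u+np.sqrt(240**2-a*a)*np.array([u[1],-u[0]]);h=k-e;l=e+h*240/338
    print(i,round(np.degrees(np.arctan2(h[1],h[0])),1),e.round(),l.round())
```

```text
0 -135.1 [688. 497.] [518. 328.]
1 -129.6 [674. 492.] [521. 306.]
2 -123.9 [657. 483.] [523. 284.]
3 -118.3 [638. 472.] [524. 261.]
4 -112.9 [619. 458.] [526. 237.]
5 -107.6 [600. 441.] [527. 212.]
6 -102.8 [582. 420.] [529. 186.]
7 -98.3 [566. 397.] [531. 160.]
8 -94.3 [552. 372.] [534. 132.]
9 -90.9 [542. 344.] [538. 104.]
10 -88.0 [535. 316.] [543.  76.]
11 -85.7 [531. 287.] [549.  48.]
12 -84.1 [531. 258.] [556.  20.]
13 -83.0 [534. 230.] [564.  -9.]
14 -82.5 [541. 201.] [573. -37.]
```

```bash
python3 -m crank '[[[-1.25,2.7,0,0,0,-5.5,0.8],[-2.5,5.4,0,0,0,-11,0.8],[-3.75,8.1,0,0,0,-17,0.8],[-5,10.8,0,0,0,-22,0.8],[-6.2,13.5,0,0,0,-27.5,0.8],[-7.45,16.2,0,0,0,-32,0.8],[-8.7,18.9,0,0,0,-37,0.8],[-9.95,21.6,0,0,0,-41,0.8],[-11.2,24.3,0,0,0,-44,0.8],[-12.4,27,0,0,0,-47,0.8]]]'; python3 go.py 585.4,-133.7,267.5,97.5
```

```text
time_s: 23.88
tcp_pos: [546.7, -22.1, 267.8]
ee_rot: [[-0.018, 1.0, 0.001], [1.0, 0.018, 0.001], [0.001, 0.002, -1.0]]
force: [0.9, 2.2, 1.7]
grip_width: 20.2
gripper_force: 12.0
t 23.88 tcp [546.7 -22.1 267.8] psi 91.0 F [0.9 2.2 1.7] w 20.2
[-11.23, 3.67, 0.03] [0.1, -0.0, -6.5]
```

```bash
python3 -m crank '[[[-2.8,0.9,0,0,0,-2.4,0.8],[-5.6,1.8,0,0,0,-4,0.8],[-8.4,2.75,0,0,0,-5.5,0.8],[-10.2,3.3,0,0,0,-6,0.8],[-11.1,3.6,0,0,0,-6,0.8],[-11.1,3.6,0,0,0,-6,0.8],[-11.1,3.6,0,0,0,-6,0.8]]]'
cat > lens.py <<'E'
from m import *
T=shot('top'); A=np.array([572.6,-36.5])
u,v=[int(q) for q in proj(T,(*A,256))]
m_,l,k=comps(T,lambda h,s,v:(v>120)&(s<50),tuple(1.5625*q for q in(u-45,v-45,u+45,v+45)))
for c in cv2.findContours(m_,cv2.RETR_CCOMP,cv2.CHAIN_APPROX_NONE)[0]:
    if len(c)<40: continue
    W=np.array([onz(T,*q[0],256)[:2] for q in c],np.float32); e=cv2.fitEllipse(W); print(len(c),np.round(e[0],1),np.round(e[1],1))
save(T,__import__('sys').argv[1]); print('target',A)
E
python3 lens.py lens1; python3 go.py 585.4,-133.7,267.5,97.5
```

```text
time_s: 24.75
tcp_pos: [583.8, -132.0, 267.7]
ee_rot: [[-0.12, 0.993, 0.001], [0.993, 0.12, -0.001], [-0.001, 0.001, -1.0]]
force: [0.0, 0.3, 6.1]
grip_width: 19.7
gripper_force: 12.0
150 [568.6 -79.5] [ 67.5 152.1]
291 [581.3  29.8] [ 95.7 185.1]
target [572.6 -36.5]
t 24.8 tcp [ 583.8 -131.8  267.7] psi 96.9 F [-0.2 -0.6  5.5] w 20.1
[-0.21, 0.14, 0.02] [0.0, 0.0, -0.6]
```

View pics/lens1.png

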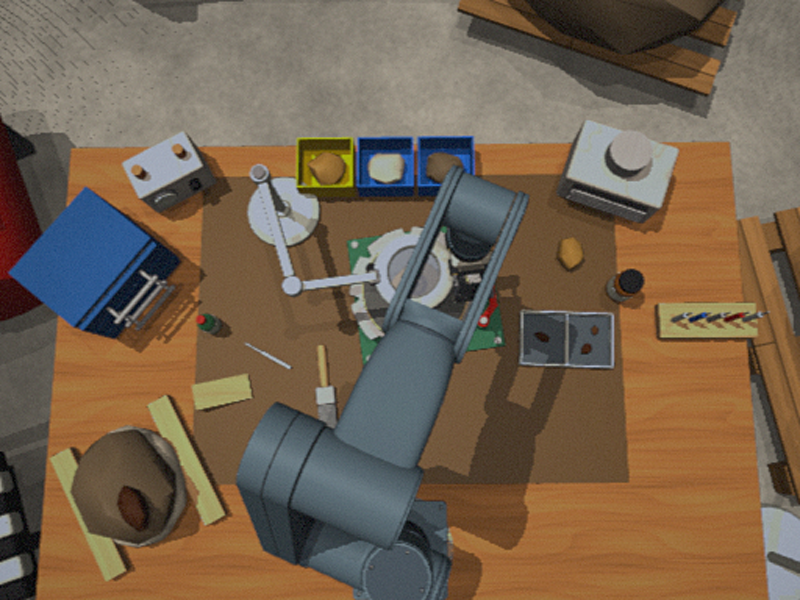

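The lens is nearly over the fossil, at about (413,272), partly hidden by the forearm. I'll nudge 2 mm, release, back off and measure.

```bash
python3 -m crank '[[[-0.2,0.1,0,0,0,0,0.8],[-0.2,0.1,0,0,0,0,0.8],[-0.2,0.1,0,0,0,0,0],[-0.2,0.1,0,0,0,0,0],[-0.2,0.1,0,0,0,0,0],[-0.2,0.1,-4,0,0,0,0],[-0.2,0.1,-8,0,0,0,0],[-6,0.1,-10,0,0,0,0],[-12,0,-10,0,0,0,0],[-18,0,-10,0,0,0,0]]]'; python3 lens.py lens2; python3 go.py 585.4,-133.7,340,97.5
```

```text
time_s: 26.05
tcp_pos: [605.6, -312.2, 367.5]
ee_rot: [[-0.121, 0.993, 0.001], [0.993, 0.121, -0.0], [-0.0, 0.001, -1.0]]
force: [0.1, -0.7, 0.5]
grip_width: 46.5
gripper_force: 0.0
46 [ 452.8 -147.2] [18.  44.4]
52 [456.2  46.7] [26.3 70. ]
41 [ 567.5 -152. ] [28.5 51. ]
285 [575.3 -18.1] [163.7 222.8]
90 [577.2 -32.5] [ 96.2 101. ]
target [572.6 -36.5]
t 26.1 tcp [ 604.6 -320.5  364.4] psi 96.6 F [-4.1 -2.  -2.5] w 46.8
[18.78, 0.23, 2.39] [-0.2, 0.1, -0.9]
```

View pics/lens2.png

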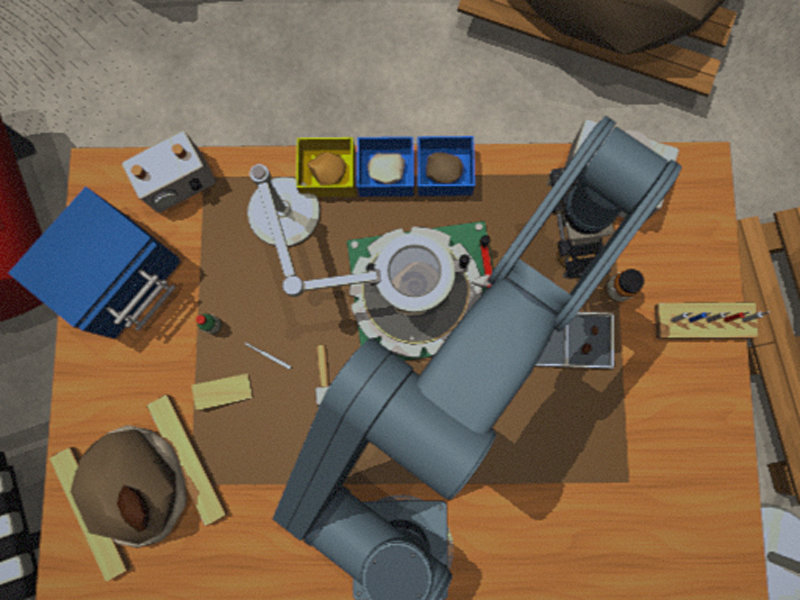

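```bash
cat > l2.py <<'E'
from m import *
T2=shot('top')
def holes(c,ctr):
    u,v=[int(q) for q in proj(c,(*ctr,256))]
    for th in(110,120,130,140):
        m_,l,k=comps(c,lambda h,s,v:(v>th)&(s<50),tuple(1.5625*q for q in(u-45,v-45,u+45,v+45)))
        cs,hi=cv2.findContours(m_,cv2.RETR_CCOMP,cv2.CHAIN_APPROX_NONE)
        for q,h in zip(cs,hi[0]):
            W=np.array([onz(c,*x[0],256)[:2] for x in q],np.float32)
            if len(q)>60 and np.hypot(*(W.mean(0)-ctr))<25 and np.ptp(W[:,0])<130: e=cv2.fitEllipse(W);print(th,len(q),np.round(e[0],1),np.round(e[1],1))
    g=cv2.resize(c['pixels'][v-34:v+34,u-34:u+34],None,fx=4,fy=4,interpolation=cv2.INTER_CUBIC)
    s=255-cv2.cvtColor(g,cv2.COLOR_RGB2HSV)[...,1]//1
    H=cv2.HoughCircles(cv2.cvtColor(g,cv2.COLOR_RGB2GRAY),cv2.HOUGH_GRADIENT,1.5,20,param1=120,param2=30,minRadius=95,maxRadius=112)
    if H is not None:
        for x,y,r in H[0][:2]: print('hough',onz(c,u-34+(x-1.5)/4,v-34+(y-1.5)/4,252)[:2].round(1),r)
holes(T,np.array([518.3,328.3]));print();holes(T2,np.array([573,-36.5]))
E
python3 l2.py
```

```text
120 140 [520.4 337.1] [ 88.3 102. ]
130 162 [519.8 331.8] [ 99.9 103.1]
140 71 [521.1 348.7] [42.1 81.1]
140 99 [520.2 331.1] [109.  110.4]
hough [518.5 327.6] 102.8

130 228 [575.9 -33.1] [ 97.  102.5]
140 80 [580.8 -29.3] [75.1 87.1]
140 98 [575.1 -33.5] [109.  109.4]
hough [579.1 -34.3] 107.75
```

```bash
python3 -m crank '[[[0,0,-1,0,0,0,0],[0,0,-1,0,0,0,0],[0,0,-1,0,0,0,0],[0,0,-1,0,0,0,0]]]'; python3 -c "
from cell import robot
print(robot.finish_job())"
```

```text
time_s: 26.65
tcp_pos: [605.6, -309.6, 377.6]
ee_rot: [[-0.122, 0.993, 0.0], [0.993, 0.122, -0.0], [-0.0, 0.0, -1.0]]
force: [0.5, -0.8, -0.5]
grip_width: 46.4
gripper_force: 0.0
the job is handed in; nothing more can be done
None
```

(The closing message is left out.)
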